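# Unlock and spring open the bit chest

### The arm

A 6-joint arm with a two-finger parallel gripper is mounted at the origin on the work surface. World frame = base frame: x ahead of the robot, y to its left, z up, the work surface at z = 0. Lengths are in m, angles in rad, forces in N, time in s.
With the tool pointing down it reaches from about 0.325 to 0.9 m from the base axis. Payload 3.5 kg.
Tool frame: the origin (TCP) lies midway between the tips of the shut fingers; the grasp point (between the pads) lies 19 mm behind it; z points along the fingers, y is the line along which they close (so a half turn about z gives the same grasp; the last joint's range is limited). The gripper opens to 85 mm and grips with 20 to 120 N. Pads are 22 mm wide; open, the fingers measure 114 mm over their backs; the gripper's body (76 mm by 85 mm) begins 54 mm behind the grasp point. The pads swing forward as they close: fully open they stand 13 mm farther back than shut.
Start: joints at [1.015, 0.276, -0.026, 1.268, 0, 1.467], TCP at [0.273, 0.562, 0.231] pointing down, gripper open.
Joint ranges: [-3.12, 3.12], [-0.85, 1.88], [-1.08, 1.24], [-1.95, 2.15], [-1.57, 1.53], [-3.14, 3.14]. Speed limits (rad/s): [2.57, 2.57, 3.14, 3.14, 3.14, 3.14].

### API

Orientations are given as a unit quaternion [w, x, y, z].
In Python, from station import * gives the robot as it stands.
- The arm moves only by the shell command python3 -m crank 'ROWS' [OPENING] [FORCE]. ROWS is JSON, a list of rows, each an object of numbers: "dx", "dy", "dz": the shift along the tool's x, y, z in m; "roll": the turn about the tool's z in degrees. In form: [{"dx": .., "dy": .., "dz": .., "roll": ..}, ...]. A call has exactly 5 rows; each row shifts and turns the commanded pose from where the row before left it, along the tool's axes as they then stand; what a row does not reach is not made up. A row lasts 1/12 s, in which the tool goes at most 41.7 mm and 7.16 degrees, less where a joint would pass 70% of its speed; a pose out of reach is approached as far as the arm can. A call with a gripper value outside its range is refused whole. OPENING is the gripper command: -1 is shut, 1 is fully open, values between are in proportion, set as the call begins (- or left out, the last holds). The fingers move at their own pace and stop on an object; FORCE is the grip in N (left out, the last holds). Time passes only in rows, so rows that do not move let the fingers close, or fill a call up. It gives the time, the measured TCP pose, the force, the opening and the grip force at its end, in the units of the state.
- get_obs(): the state, without advancing time (a new reading comes with each control period).
- snapshot(name): name is "scene" or "top"; returns (picture, depth): 384x512x3 uint8, blue, green, red; 384x512 float32, m along the optical axis (not along the pixel's ray), 0 where there is no reading.
- get_calibration(name): a dict with "intrinsics" (3x3 intrinsics, pixels), "T" (4x4, takes a point from camera to world coordinates). Camera axes: x right, y down, z forward; pixel columns grow to the right and rows downward; lengths in m; the calibration is good to about 2 mm. A picture is of the moment at which its call begins. get_calibration takes no time and is no camera call.
- job_done(): hands the job in; it is judged then, once.
The state is a dict: "time_s": time; "joints": joint angles; "qd": joint speeds; "joint_torque": joint torques, N m; "ee_pos": TCP position; "ee_rot": TCP orientation; "wrist_force": force on the tool from outside, world axes, zero at the start; "moment": the same for the moment, N m; "grip_width": finger opening in m; "gripper_force": force on a finger pad.
Only numpy, scipy, OpenCV 4.12 (cv2) and the standard library are available. Lean on these libraries where they do the work, as an engineer would, in place of code of your own. Each camera call takes 0.05 s, during which the arm holds its last target. There are 200 camera calls.

### The job

Pull the looped spring clip sideways out of the latch pin on the wooden bit chest and lay it flat in the small wooden tray (set it down, do not drop it in). Then press the pin down to release the latch, and let the sprung lid pop all the way open by itself without ever touching the lid. Leave the jar, plane and mallet where they are.

Things in the scene. Friction and masses are not known exactly. Their poses are not given: they have to be found in the camera images.
- chest: Pale wooden box fixed to the bench, 250 (x) x 240 (y) x 92 mm high. Origin: centre of its underside; z up. Its -x side is the front, roughly towards the robot. The front 90 mm of its top (x -125 to -35 mm) is a fixed deck, top at z 92 mm, carrying the steel latch; behind it lies the lid, flush.
- latch (a point): Middle of the top of the latch's fixed round steel collar, 38 mm across, at chest x -85, y 0, z 117 mm; the latch pin stands in it. A flat steel bolt runs from the collar back over the lid's front edge (5 mm overlap) and draws back as the pin goes down.
- pin_top (a point): Centre of the flat top of the latch pin: 16 mm steel pin, round head 24 mm across and 8 mm thick, on the collar's axis; top 28 mm above the collar (chest z 145 mm) when up. Pressed straight down. A 7 mm cross hole just above the collar runs through it along the chest's y. Its axis stands 52 mm in front of the lid's front edge.
- pin_stroke (a joint): How far the latch pin is pressed, m: 0 up, 0.008 hard stop; sprung back up. Starts to move at 2.4 N, 5.6 N at full stroke. The lid is let go at about 0.005. With the clip in its hole it goes down only about 0.003.
- clip: Loose R-clip of 4 mm steel wire, rigid, 83 x 25 mm, about 30 g, lying flat on the collar. Origin: under the straight leg, on the pin's axis; axes at the start within 0.06 rad of the chest's. Straight leg through the hole, y -36 to 20 mm; bent leg in front of the pin at x -12 mm; loop y 20 to 45 mm, beyond the collar on chest +y. Comes out only towards chest +y, free after 46 mm.
- clip_loop (a point): Middle of the clip's loop, at wire height: clip x -6, y +31, z +2 mm. The loop's outer sides are parallel to clip y, 10 mm long and 24.5 mm apart (along clip x): pinch it there from above. At the start it is 119 mm above the bench and 27 mm above the chest's deck, with nothing beneath.
- clip_tip (a point): Free end of the clip's straight leg: clip y -36 mm, at wire height (2 mm).
- lid_hinge (a joint): Opening angle of the lid, rad: 0 shut, 1.35 fully open (stop). A spring in the hinge drives it open in about a second once the bolt is drawn back, and holds it open.
- lid: Pale wooden lid, 158 (x) x 240 (y) x 12 mm, top at chest z 92 mm when shut, small steel plate at mid front. Hinged along the chest's rear top edge (chest x +125, z 92 mm), where its origin lies; shut, it reaches to x -158 mm in its own frame. Its front edge rises and goes back, away from the pin.
- lid_front (a point): Middle of the lid's front top edge.
- tray: Small dark wooden open tray, loose, 0.5 kg, 160 (x) x 130 (y) x 20 mm high, walls and floor 5 mm. Origin: centre of its underside; z up.
- glue_jar: Bystander: white jar, 52 mm across, 75 mm high, 200 g, behind the tray. Origin: centre of its underside.
- plane: Bystander: wooden hand plane, 50 x 160 mm, about 65 mm high, beyond the chest and tray. Origin: centre of its underside.
- mallet: Bystander: wooden mallet lying down, 220 mm long, head 90 x 44 mm, 44 mm high, beyond the chest and tray. Origin: middle of its handle, at bench height.
Mind the look-alikes: they are no part of the job. Leave any green, purple or turquoise look-alike of the tray alone.

How it is judged:
By the outcome, as a careful person would: the job done as asked, in the order asked, and still so for the second after the job is handed in, with the robot touching nothing.
It also fails if it takes over 56 s, if anything falls off the work surface, if the arm or the gripper's body presses on something with over 40 N, if the wrist force passes 120 N, or if a joint passes its speed limit or range.

## Working session

There is one attempt and no reset: what is moved stays moved. The work goes in short steps, Python scripts to look and compute and a shell command to move; the robot and the scene stay as the last step left them, time stands still between calls to the robot, and variables do not carry over. Pictures are saved under pics/ and viewed, at most 10 in all, crops included, and the job is handed in when it is done.

```bash
mkdir -p pics; ls
cat > h.py <<'E'
from station import *
import numpy as np, cv2
def ray(cam,u,v,z):
    c=get_calibration(cam);K=np.array(c["intrinsics"]);T=np.array(c["T"])
    d=T[:3,:3]@np.linalg.solve(K,[u,v,1.]);o=T[:3,3]
    return o+d*(z-o[2])/d[2]
def cloud(cam,D):
    c=get_calibration(cam);K=np.array(c["intrinsics"]);T=np.array(c["T"])
    v,u=np.mgrid[:D.shape[0],:D.shape[1]]
    p=np.stack([(u-K[0,2])/K[0,0]*D,(v-K[1,2])/K[1,1]*D,D],-1)
    return p@T[:3,:3].T+T[:3,3]
def proj(cam,P):
    c=get_calibration(cam);K=np.array(c["intrinsics"]);T=np.linalg.inv(np.array(c["T"]))
    q=K@(T[:3,:3]@np.array(P)+T[:3,3]);return q[:2]/q[2]
E
python3 - <<'E'
from h import *
ims=[]
for n in("scene","top"):
    p,d=snapshot(n);cv2.imwrite(f"pics/{n}0.png",p);np.save(f"{n}0.npy",d)
    print(n,np.round(get_calibration(n)["T"],3).tolist(),np.round(get_calibration(n)["intrinsics"],1).tolist())
print(get_obs())
E
```

```text
pics
scene [[-0.499, 0.464, -0.732, 1.174], [0.866, 0.27, -0.42, 0.305], [0.003, -0.844, -0.537, 0.63], [0.0, 0.0, 0.0, 1.0]] [[397.0, 0.0, 257.8], [0.0, 397.0, 193.1], [0.0, 0.0, 1.0]]
top [[-0.024, -0.992, 0.125, 0.357], [-1.0, 0.022, -0.014, -0.09], [0.011, -0.126, -0.992, 1.205], [0.0, 0.0, 0.0, 1.0]] [[352.2, 0.0, 252.9], [0.0, 352.2, 193.9], [0.0, 0.0, 1.0]]
{'time_s': 0.1, 'joints': array([ 1.01459541e+00,  2.77094521e-01, -2.77579358e-02,  1.26801861e+00,
        7.32743750e-06,  1.46739268e+00]), 'qd': array([-0.00145162, -0.00061276,  0.00263356,  0.00023559,  0.00017212,
        0.00057717]), 'joint_torque': array([ 2.51871388e-04, -4.46708679e+01,  2.96128446e+01,  8.48094845e-03,
       -7.75769763e-05, -5.78563373e-06]), 'ee_pos': array([0.27305391, 0.56139822, 0.23024151]), 'ee_rot': array([-3.39425192e-04,  2.24469411e-01,  9.74480583e-01, -9.80277208e-04]), 'wrist_force': array([-0.89996596, -0.53905975, -0.15330612]), 'moment': array([ 0.0181076 ,  0.0040196 , -0.05415993]), 'gripper_force': 0.0, 'grip_width': 0.08537726691525693}
```

View pics/scene0.png

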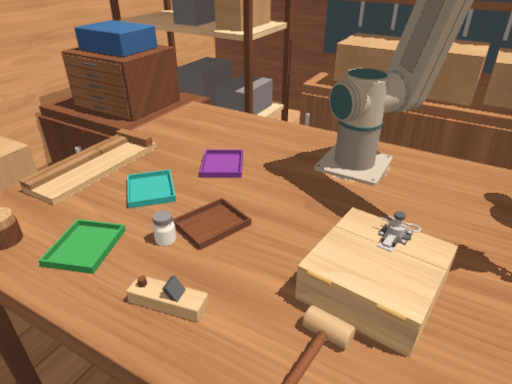

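View pics/top0.png

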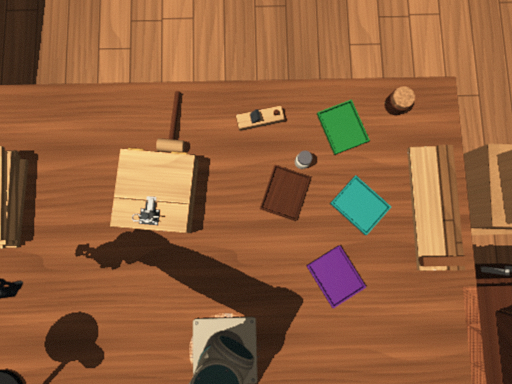

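The pictures show one dark brown tray, at scene (212,222) and top (286,193). The green, purple and turquoise trays, at top (343,127), (336,276) and (360,205), are look-alikes. The chest is at top (155,190), with the latch at (150,211).

Run:
```python
from h import *
P=cv2.imread("pics/top0.png");D=np.load("top0.npy");X=cloud("top",D)
m=((X[...,2]>.084)&(X[...,2]<.100)).astype(np.uint8);m[:, :90]=0;m[:,215:]=0;m[:140]=0
m=cv2.morphologyEx(m,cv2.MORPH_CLOSE,np.ones((9,9)))
n,l,s,c=cv2.connectedComponentsWithStats(m);i=1+s[1:,4].argmax()
mm=(l==i).astype(np.uint8)
cn=max(cv2.findContours(mm,0,1)[0],key=cv2.contourArea)
pts=np.array([ray("top",*q[0],.092)[:2] for q in cn],np.float32)
print("chest",cv2.minAreaRect(pts))
print(cv2.boxPoints(cv2.minAreaRect(pts)), X[...,2][mm>0].mean())
hsv=cv2.cvtColor(P,cv2.COLOR_BGR2HSV)
b=((P.max(-1)<110)).astype(np.uint8)
b[:,:250]=0;b[:,318:]=0;b[:160]=0;b[225:]=0
n,l,s,c=cv2.connectedComponentsWithStats(b);i=1+s[1:,4].argmax();print(s[i])
cn=max(cv2.findContours((l==i).astype(np.uint8),0,1)[0],key=cv2.contourArea)
pts=np.array([ray("top",*q[0],.02)[:2] for q in cn],np.float32)
r=cv2.minAreaRect(pts);print("tray",r);print(cv2.boxPoints(r))
# high points near latch
h=(X[...,2]>.108)&(X[...,2]<.16);h[:,:100]=0;h[:,210:]=0;h[:160]=0;h[240:]=0
for z in (.11,.115,.12,.125,.13,.135,.14,.145):
    k=h&(abs(X[...,2]-z)<.0025);print(z,k.sum(),X[k].mean(0).round(4) if k.any() else '')
a=cv2.resize(P[185:240,110:200],None,fx=6,fy=6,interpolation=2)
S=cv2.imread("pics/scene0.png")
b=cv2.resize(S[195:270,360:460],(540,405),interpolation=2)
t=cv2.resize(P[155:230,250:325],(240,240),interpolation=2)
o=np.zeros((600,800,3),np.uint8);a=cv2.resize(a,(540,330));o[:195+0]=0
b=cv2.resize(b,(360,270));o[:330,:540]=a;o[330:600,:360]=b;o[330:570,400:640]=t
cv2.imwrite("pics/crop1.png",o)
```

```text
chest ((0.522806704044342, 0.2142951786518097), (0.24122075736522675, 0.2563278377056122), 83.7481460571289)
[[0.38227063 0.10835902]
 [0.63707405 0.08044516]
 [0.6633428  0.32023132]
 [0.40853935 0.3481452 ]] 0.09673880202362792
[ 260  166   52   55 1816]
tray ((0.5098425149917603, -0.21828025579452515), (0.13275332748889923, 0.1629074066877365), 70.12238311767578)
[[ 0.41067284 -0.25300702]
 [ 0.5638744  -0.30839753]
 [ 0.6090122  -0.18355349]
 [ 0.4558106  -0.12816298]]
0.11 5 [0.4483 0.2163 0.1101]
0.115 29 [0.4345 0.2179 0.1155]
0.12 72 [0.432  0.2304 0.12  ]
0.125 13 [0.429  0.2218 0.1234]
0.13 0 
0.135 1 [0.4322 0.2139 0.1375]
0.14 2 [0.435  0.2144 0.1408]
0.145 35 [0.4348 0.2235 0.1451]
```

View pics/crop1.png

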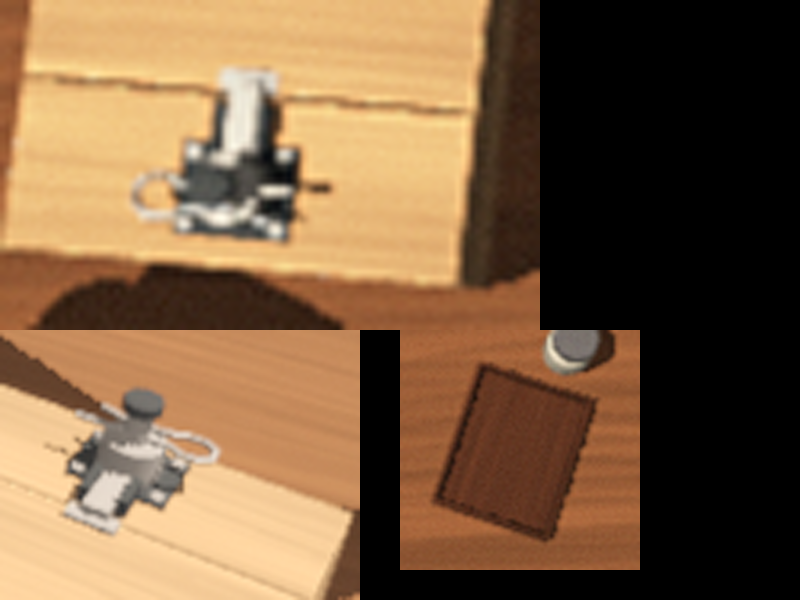

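The crop confirms a clip loop at top px ≈(136,217), on the chest's +y side. The plain brown tray is the one meant: the size measured is 163x133 mm, against 160x130 given. The chest yaw is about -6.2°, and the pin is near (0.435, 0.2235). I'll move above the loop now and check its position by ray at the same time.

```bash
python3 - <<'E'
from h import *
P=cv2.imread("pics/top0.png");S=cv2.imread("pics/scene0.png")
print("loop top",ray("top",135.6,217.2,.119),"scene",ray("scene",415.6,227.5,.119))
# bright wire blob extents in loop region, top view
g=(P.min(-1)>175)&((P.max(-1).astype(int)-P.min(-1))<30);g[:,:128]=0;g[:,141:]=0;g[:205]=0;g[:,].astype(int);g[232:]=0
v,u=np.nonzero(g);
if len(u):
    q=np.array([ray("top",a,b,.119) for a,b in zip(u,v)]);print(len(u),u.min(),u.max(),v.min(),v.max(),q.min(0),q.max(0))
p=np.array([.435,.2235,.145]);
for c in("top","scene"):print(c,proj(c,p))
g=cv2.cvtColor(S,cv2.COLOR_BGR2HSV)[210:220,390:412];print(S[210:224,399,0])
E
python3 -m crank '[{"dx":-0.0277,"dy":-0.0206},{"dx":-0.0277,"dy":-0.0206},{"dx":-0.0277,"dy":-0.0206},{"dx":-0.0277,"dy":-0.0206},{"dx":-0.0277,"dy":-0.0206}]' 0.06 60
python3 -m crank '[{"dx":-0.0277,"dy":-0.0206},{"dx":-0.0277,"dy":-0.0206},{"dx":-0.0277,"dy":-0.0206},{"dx":-0.0277,"dy":-0.0206},{"dx":-0.0277,"dy":-0.0206}]'
python3 -m crank '[{"roll":7},{"roll":7},{"roll":7},{"roll":7},{"roll":7}]'
python3 -m crank '[{"roll":7},{"roll":7},{"roll":7},{"roll":7},{"roll":7}]'
```

```text
loop top [0.430643   0.25703919 0.119     ] scene [0.42590916 0.26121954 0.119     ]
3 134 140 220 222 [0.41560312 0.24332933 0.119     ] [0.42215979 0.26177725 0.119     ]
top [144.07815022 214.97083745]
scene [398.85094146 214.42155037]
[ 92 102 109 111 110 109 105  86  58  69  95 114 113 115]$[0]: bad value
$[0]: bad value
$[0]: bad value
$[0]: bad value
```

```bash
python3 -m crank '[{"dx":-0.0277,"dy":-0.0206,"dz":0,"roll":0},{"dx":-0.0277,"dy":-0.0206,"dz":0,"roll":0},{"dx":-0.0277,"dy":-0.0206,"dz":0,"roll":0},{"dx":-0.0277,"dy":-0.0206,"dz":0,"roll":0},{"dx":-0.0277,"dy":-0.0206,"dz":0,"roll":0}]' 0.06 60
python3 -m crank '[{"dx":-0.0277,"dy":-0.0206,"dz":0,"roll":0},{"dx":-0.0277,"dy":-0.0206,"dz":0,"roll":0},{"dx":-0.0277,"dy":-0.0206,"dz":0,"roll":0},{"dx":-0.0277,"dy":-0.0206,"dz":0,"roll":0},{"dx":-0.0277,"dy":-0.0206,"dz":0,"roll":0}]'
python3 -m crank '[{"dx":0,"dy":0,"dz":0,"roll":7},{"dx":0,"dy":0,"dz":0,"roll":7},{"dx":0,"dy":0,"dz":0,"roll":7},{"dx":0,"dy":0,"dz":0,"roll":7},{"dx":0,"dy":0,"dz":0,"roll":7}]'
python3 -m crank '[{"dx":0,"dy":0,"dz":0,"roll":7},{"dx":0,"dy":0,"dz":0,"roll":7},{"dx":0,"dy":0,"dz":0,"roll":7},{"dx":0,"dy":0,"dz":0,"roll":7},{"dx":0,"dy":0,"dz":0,"roll":7}]'
```

```text
time_s: 0.52
ee_pos: [0.3529, 0.4072, 0.2307]
ee_rot: [-0.0, 0.224, 0.975, -0.0]
wrist_force: [1.7, -0.0, 1.4]
grip_width: 0.0452
gripper_force: 0.0
time_s: 0.93
ee_pos: [0.4325, 0.2539, 0.2309]
ee_rot: [-0.0, 0.224, 0.975, -0.0]
wrist_force: [1.1, 0.4, 0.4]
grip_width: 0.0454
gripper_force: 0.0
time_s: 1.35
ee_pos: [0.4321, 0.2551, 0.2308]
ee_rot: [-0.0, 0.51, 0.86, -0.0]
wrist_force: [-0.1, -0.0, -0.4]
grip_width: 0.0452
gripper_force: 0.0
time_s: 1.77
ee_pos: [0.432, 0.2554, 0.2308]
ee_rot: [-0.0, 0.745, 0.667, -0.001]
wrist_force: [0.5, 0.1, 0.2]
grip_width: 0.0452
gripper_force: 0.0
```

```bash
python3 -m crank '[{"dx":0,"dy":0,"dz":0.02,"roll":0},{"dx":0,"dy":0,"dz":0.02,"roll":0},{"dx":0,"dy":0,"dz":0.02,"roll":0},{"dx":0,"dy":0,"dz":0.02,"roll":0},{"dx":0,"dy":0,"dz":0.01,"roll":0}]'
python3 - <<'E'
from h import *
p,d=snapshot("scene");q,e=snapshot("top")
o=np.hstack([cv2.resize(p[165:255,355:445],(400,400),interpolation=2),cv2.resize(q[185:245,105:165],(400,400),interpolation=2)])
cv2.imwrite("pics/c2.png",o)
E
```

```text
time_s: 2.18
ee_pos: [0.4303, 0.2547, 0.1385]
ee_rot: [-0.001, 0.743, 0.669, -0.002]
wrist_force: [-1.0, -0.6, -0.4]
grip_width: 0.0453
gripper_force: 0.0
```

View pics/c2.png

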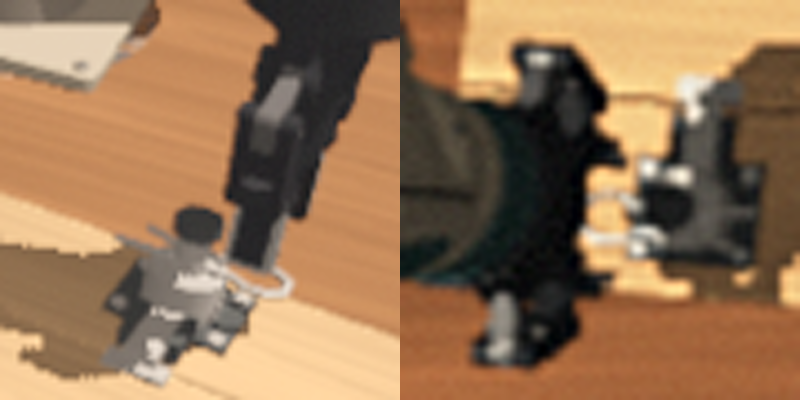

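The left view shows the rear finger just above the loop's near side, with its tip at (255,265). In the top view the clip's two legs, at (610,195) and (610,238), lie midway between the fingers. Next I descend and pinch.

```bash
python3 -m crank '[{"dx":0,"dy":0,"dz":0.009,"roll":0},{"dx":0,"dy":0,"dz":0.008,"roll":0},{"dx":0,"dy":0,"dz":0.005,"roll":0},{"dx":0,"dy":0,"dz":0.003,"roll":0},{"dx":0,"dy":0,"dz":0,"roll":0}]'
python3 -m crank '[{"dx":0,"dy":0,"dz":0,"roll":0},{"dx":0,"dy":0,"dz":0,"roll":0},{"dx":0,"dy":0,"dz":0,"roll":0},{"dx":0,"dy":0,"dz":0,"roll":0},{"dx":0,"dy":0,"dz":0,"roll":0}]'
```

```text
time_s: 2.7
ee_pos: [0.4321, 0.2555, 0.1158]
ee_rot: [-0.0, 0.743, 0.67, -0.0]
wrist_force: [-0.1, 0.4, 1.3]
grip_width: 0.0449
gripper_force: 0.0
time_s: 3.12
ee_pos: [0.4326, 0.2557, 0.1166]
ee_rot: [0.0, 0.743, 0.669, 0.0]
wrist_force: [1.0, -0.3, 0.1]
grip_width: 0.0451
gripper_force: 0.0
```

```bash
python3 -m crank '[{"dx":0,"dy":0,"dz":0.0025,"roll":0},{"dx":0,"dy":0,"dz":0,"roll":0},{"dx":0,"dy":0,"dz":0,"roll":0},{"dx":0,"dy":0,"dz":0,"roll":0},{"dx":0,"dy":0,"dz":0,"roll":0}]' -0.7 40
python3 -m crank '[{"dx":0,"dy":0,"dz":0,"roll":0},{"dx":0,"dy":0,"dz":0,"roll":0},{"dx":0,"dy":0,"dz":0,"roll":0},{"dx":0,"dy":0,"dz":0,"roll":0},{"dx":0,"dy":0,"dz":0,"roll":0}]'
```

```text
time_s: 3.53
ee_pos: [0.4323, 0.2555, 0.1137]
ee_rot: [-0.0, 0.743, 0.669, -0.0]
wrist_force: [0.2, -0.3, -0.3]
grip_width: 0.022
gripper_force: 39.1
time_s: 3.95
ee_pos: [0.4324, 0.2556, 0.1138]
ee_rot: [0.0, 0.743, 0.669, 0.0]
wrist_force: [0.1, 0.2, 0.1]
grip_width: 0.0224
gripper_force: 39.1
```

```bash
python3 -m crank '[{"dx":0.002,"dy":0,"dz":0,"roll":0},{"dx":0.002,"dy":0,"dz":0,"roll":0},{"dx":0.002,"dy":0,"dz":0,"roll":0},{"dx":0.002,"dy":0,"dz":0,"roll":0},{"dx":0.002,"dy":0,"dz":0,"roll":0}]'
python3 - <<'E'
from h import *
p,d=snapshot("scene")
cv2.imwrite("pics/c3.png",cv2.resize(p[165:255,355:445],(500,500),interpolation=2))
E
```

```text
time_s: 4.37
ee_pos: [0.4335, 0.2658, 0.1138]
ee_rot: [-0.0, 0.743, 0.67, 0.0]
wrist_force: [-0.4, -0.2, -1.0]
grip_width: 0.0225
gripper_force: 39.1
```

View pics/c3.png

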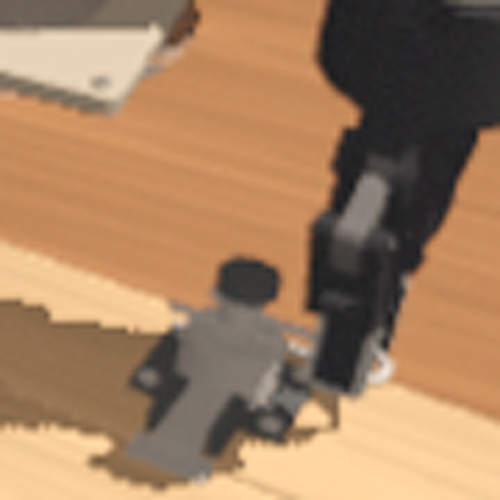

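The finger is on the loop, with the clip's wire at (300,330) and the loop's end at (380,365). The clip is following: its free tip now sits just behind the collar at (175,305). I'll pull it another 58 mm along +y and then lift.

```bash
python3 -m crank '[{"dx":0.005,"dy":0,"dz":0,"roll":0},{"dx":0.006,"dy":0,"dz":0,"roll":0},{"dx":0.006,"dy":0,"dz":0,"roll":0},{"dx":0.006,"dy":0,"dz":0,"roll":0},{"dx":0.006,"dy":0,"dz":0,"roll":0}]'
python3 -m crank '[{"dx":0.006,"dy":0,"dz":0,"roll":0},{"dx":0.006,"dy":0,"dz":0,"roll":0},{"dx":0.006,"dy":0,"dz":0,"roll":0},{"dx":0.006,"dy":0,"dz":0,"roll":0},{"dx":0.005,"dy":0,"dz":0,"roll":0}]'
python3 -m crank '[{"dx":0,"dy":0,"dz":-0.01,"roll":0},{"dx":0,"dy":0,"dz":-0.02,"roll":0},{"dx":0,"dy":0,"dz":-0.025,"roll":0},{"dx":0,"dy":0,"dz":-0.02,"roll":0},{"dx":0,"dy":0,"dz":-0.015,"roll":0}]'
python3 - <<'E'
from h import *
p,d=snapshot("scene");q,_=snapshot("top")
o=np.hstack([cv2.resize(p[130:250,370:490],(400,400),interpolation=2),cv2.resize(q[175:255,80:160],(400,400),interpolation=2)])
cv2.imwrite("pics/c4.png",o)
E
```

```text
time_s: 4.83
ee_pos: [0.4365, 0.2952, 0.1138]
ee_rot: [-0.0, 0.743, 0.67, 0.0]
wrist_force: [-0.7, -0.7, -0.7]
grip_width: 0.0219
gripper_force: 39.1
time_s: 5.25
ee_pos: [0.4395, 0.324, 0.1138]
ee_rot: [-0.0, 0.743, 0.67, 0.0]
wrist_force: [-0.3, 0.0, 1.2]
grip_width: 0.0219
gripper_force: 39.2
time_s: 5.67
ee_pos: [0.4402, 0.3236, 0.2067]
ee_rot: [0.0, 0.743, 0.669, 0.001]
wrist_force: [-0.2, 0.0, -0.3]
grip_width: 0.0217
gripper_force: 39.2
```

View pics/c4.png

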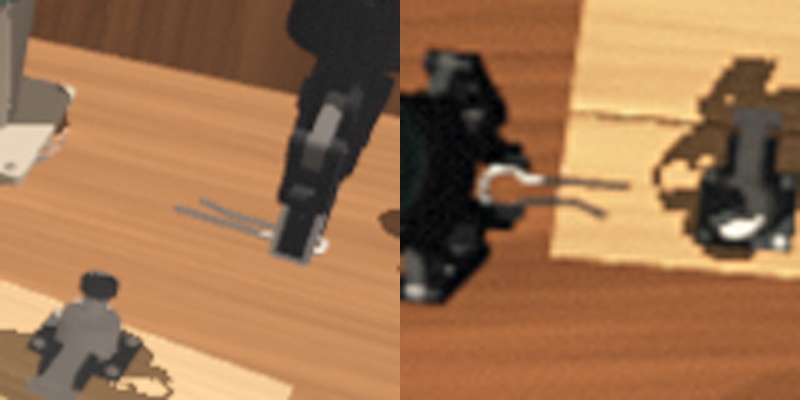

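The clip is free and held level. In the left view its two legs are at (175..270, 205..230), and in the top view it lies at (480..630, 160..215). I'll carry it over the brown tray.

```bash
R='x'
python3 -m crank '[{"dx":-0.012,"dy":0.003,"dz":0,"roll":0},{"dx":-0.02,"dy":0.005,"dz":0,"roll":0},{"dx":-0.026,"dy":0.006,"dz":0,"roll":0},{"dx":-0.03,"dy":0.007,"dz":0,"roll":0},{"dx":-0.03,"dy":0.007,"dz":0,"roll":0}]'
python3 -m crank '[{"dx":-0.03,"dy":0.007,"dz":0,"roll":0},{"dx":-0.03,"dy":0.007,"dz":0,"roll":0},{"dx":-0.03,"dy":0.007,"dz":0,"roll":0},{"dx":-0.03,"dy":0.007,"dz":0,"roll":0},{"dx":-0.03,"dy":0.007,"dz":0,"roll":0}]'
python3 -m crank '[{"dx":-0.03,"dy":0.007,"dz":0,"roll":0},{"dx":-0.03,"dy":0.007,"dz":0,"roll":0},{"dx":-0.03,"dy":0.007,"dz":0,"roll":0},{"dx":-0.03,"dy":0.007,"dz":0,"roll":0},{"dx":-0.03,"dy":0.007,"dz":0,"roll":0}]'
python3 -m crank '[{"dx":-0.03,"dy":0.008,"dz":0,"roll":0},{"dx":-0.025,"dy":0.008,"dz":0,"roll":0},{"dx":-0.02,"dy":0.007,"dz":0,"roll":0},{"dx":-0.01,"dy":0.006,"dz":0,"roll":0},{"dx":0,"dy":0,"dz":0,"roll":0}]'
python3 -m crank '[{"dx":0,"dy":0,"dz":0,"roll":6},{"dx":0,"dy":0,"dz":0,"roll":6},{"dx":0,"dy":0,"dz":0,"roll":6},{"dx":0,"dy":0,"dz":0,"roll":6},{"dx":0,"dy":0,"dz":0,"roll":6}]'
python3 -m crank '[{"dx":0,"dy":0,"dz":0,"roll":6},{"dx":0,"dy":0,"dz":0,"roll":6},{"dx":0,"dy":0,"dz":0,"roll":6},{"dx":0,"dy":0,"dz":0,"roll":6},{"dx":0,"dy":0,"dz":0,"roll":6}]'
```

```text
time_s: 6.18
ee_pos: [0.4536, 0.2009, 0.202]
ee_rot: [-0.0, 0.743, 0.67, -0.002]
wrist_force: [1.3, -0.2, -0.2]
grip_width: 0.022
gripper_force: 39.2
time_s: 6.6
ee_pos: [0.4726, 0.048, 0.2021]
ee_rot: [-0.001, 0.743, 0.669, -0.001]
wrist_force: [1.3, -0.1, -0.6]
grip_width: 0.0218
gripper_force: 39.2
time_s: 7.02
ee_pos: [0.4917, -0.1044, 0.2021]
ee_rot: [-0.001, 0.743, 0.669, -0.001]
wrist_force: [0.8, -0.5, -0.5]
grip_width: 0.0224
gripper_force: 39.2
time_s: 7.43
ee_pos: [0.5133, -0.1923, 0.2025]
ee_rot: [-0.001, 0.744, 0.668, -0.0]
wrist_force: [0.5, -0.2, -0.4]
grip_width: 0.0216
gripper_force: 39.2
time_s: 7.85
ee_pos: [0.5125, -0.1884, 0.203]
ee_rot: [-0.001, 0.892, 0.453, -0.001]
wrist_force: [0.9, -0.1, -0.7]
grip_width: 0.0221
gripper_force: 39.2
time_s: 8.27
ee_pos: [0.5126, -0.1884, 0.203]
ee_rot: [-0.001, 0.978, 0.207, -0.001]
wrist_force: [-0.8, 0.8, -0.1]
grip_width: 0.022
gripper_force: 39.2
```

```bash
python3 -m crank '[{"dx":-0.0087,"dy":0.0197,"dz":0,"roll":0},{"dx":0,"dy":0,"dz":0.03,"roll":0},{"dx":0,"dy":0,"dz":0.04,"roll":0},{"dx":0,"dy":0,"dz":0.04,"roll":0},{"dx":0,"dy":0,"dz":0.03,"roll":0}]'
python3 -m crank '[{"dx":0,"dy":0,"dz":0.02,"roll":0},{"dx":0,"dy":0,"dz":0.01,"roll":0},{"dx":0,"dy":0,"dz":0,"roll":0},{"dx":0,"dy":0,"dz":0,"roll":0},{"dx":0,"dy":0,"dz":0,"roll":0}]'
python3 - <<'E'
from h import *
p,d=snapshot("scene");q,_=snapshot("top")
o=np.hstack([cv2.resize(p[160:260,150:270],(480,400),interpolation=2),cv2.resize(q[150:230,250:314],(320,400),interpolation=2)])
cv2.imwrite("pics/c5.png",o)
E
```

```text
time_s: 8.68
ee_pos: [0.5113, -0.2093, 0.0607]
ee_rot: [-0.002, 0.978, 0.209, -0.001]
wrist_force: [-0.7, 0.3, -0.1]
grip_width: 0.0219
gripper_force: 39.2
time_s: 9.1
ee_pos: [0.5151, -0.2121, 0.0355]
ee_rot: [0.001, 0.978, 0.209, 0.001]
wrist_force: [-0.4, 0.1, -0.2]
grip_width: 0.022
gripper_force: 39.2
```

View pics/c5.png

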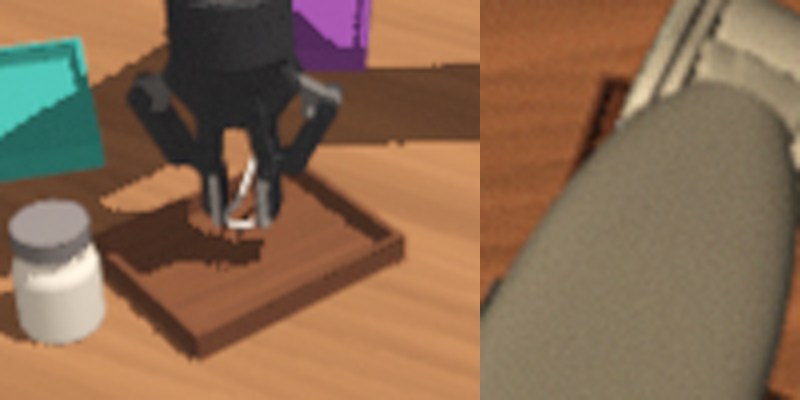

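The clip is between the fingers over the tray, with the loop at (240,222). The jar at (55,270) is well clear. I'll lower it and watch the force.

```bash
python3 -m crank '[{"dx":0,"dy":0,"dz":0.008,"roll":0},{"dx":0,"dy":0,"dz":0.008,"roll":0},{"dx":0,"dy":0,"dz":0.005,"roll":0},{"dx":0,"dy":0,"dz":0,"roll":0},{"dx":0,"dy":0,"dz":0,"roll":0}]'
python3 -m crank '[{"dx":0,"dy":0,"dz":0.001,"roll":0},{"dx":0,"dy":0,"dz":0.001,"roll":0},{"dx":0,"dy":0,"dz":0.001,"roll":0},{"dx":0,"dy":0,"dz":0.001,"roll":0},{"dx":0,"dy":0,"dz":0.001,"roll":0}]'
python3 -m crank '[{"dx":0,"dy":0,"dz":0.0005,"roll":0},{"dx":0,"dy":0,"dz":0.0005,"roll":0},{"dx":0,"dy":0,"dz":0,"roll":0},{"dx":0,"dy":0,"dz":0,"roll":0},{"dx":0,"dy":0,"dz":0,"roll":0}]'
```

```text
time_s: 9.62
ee_pos: [0.513, -0.2114, 0.012]
ee_rot: [-0.001, 0.978, 0.208, -0.001]
wrist_force: [-0.2, -0.4, -0.8]
grip_width: 0.0218
gripper_force: 39.2
time_s: 10.03
ee_pos: [0.5139, -0.2118, 0.0078]
ee_rot: [0.0, 0.978, 0.208, 0.0]
wrist_force: [0.1, -0.1, -0.1]
grip_width: 0.0221
gripper_force: 39.2
time_s: 10.45
ee_pos: [0.5138, -0.2118, 0.0069]
ee_rot: [0.0, 0.978, 0.208, 0.0]
wrist_force: [0.7, 0.4, -0.3]
grip_width: 0.022
gripper_force: 39.2
```

Not in contact yet, so I step down further.

```bash
python3 -m crank '[{"dx":0,"dy":0,"dz":0.0005,"roll":0},{"dx":0,"dy":0,"dz":0.0005,"roll":0},{"dx":0,"dy":0,"dz":0.0005,"roll":0},{"dx":0,"dy":0,"dz":0.0005,"roll":0},{"dx":0,"dy":0,"dz":0,"roll":0}]'
python3 -m crank '[{"dx":0,"dy":0,"dz":0.0005,"roll":0},{"dx":0,"dy":0,"dz":0.0005,"roll":0},{"dx":0,"dy":0,"dz":0,"roll":0},{"dx":0,"dy":0,"dz":0,"roll":0},{"dx":0,"dy":0,"dz":0,"roll":0}]'
```

```text
time_s: 10.87
ee_pos: [0.5138, -0.2118, 0.0052]
ee_rot: [-0.0, 0.978, 0.208, -0.0]
wrist_force: [-2.4, -0.3, 3.2]
grip_width: 0.0221
gripper_force: 41.5
time_s: 11.28
ee_pos: [0.5138, -0.2118, 0.0052]
ee_rot: [0.0, 0.978, 0.208, -0.0]
wrist_force: [-2.8, 1.2, 10.7]
grip_width: 0.0216
gripper_force: 45.3
```

Run:
```python
from h import *
o=get_obs();print(o["wrist_force"],o["moment"],o["ee_pos"])
p,d=snapshot("scene")
cv2.imwrite("pics/c6.png",cv2.resize(p[190:245,175:245],(770,600),interpolation=2))
```

```text
[-2.79852911  1.18666806 10.71516427] [0.37418567 0.72407293 0.06001284] [ 0.51379008 -0.2118081   0.00516275]
```

View pics/c6.png

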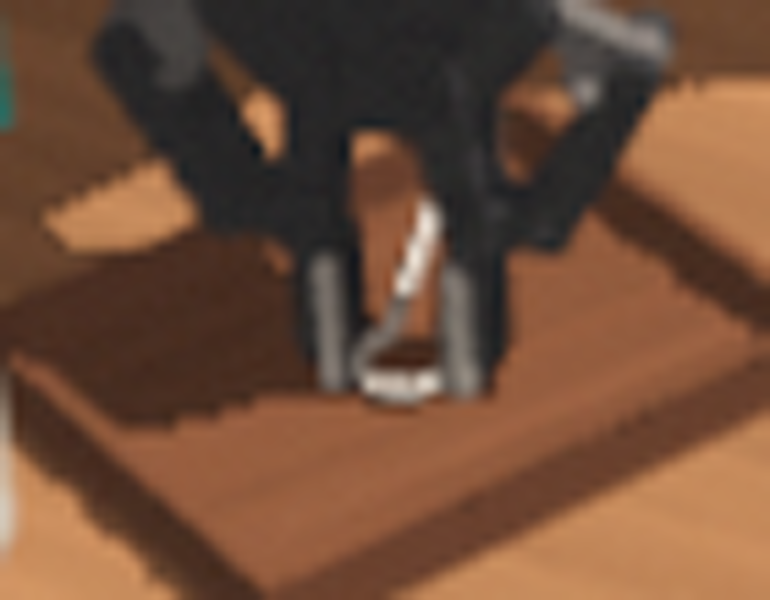

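Contact is made at TCP z 0.005, with the loop's wire at (400,390) level with the fingertips at (335,390) and (465,395). So the clip is on, or within a millimetre or two of, the tray floor. I'll ease the preload and open gently.

```bash
python3 -m crank '[{"dx":0,"dy":0,"dz":-0.0005,"roll":0},{"dx":0,"dy":0,"dz":0,"roll":0},{"dx":0,"dy":0,"dz":0,"roll":0},{"dx":0,"dy":0,"dz":0,"roll":0},{"dx":0,"dy":0,"dz":0,"roll":0}]' - 20
python3 -m crank '[{"dx":0,"dy":0,"dz":0,"roll":0},{"dx":0,"dy":0,"dz":0,"roll":0},{"dx":0,"dy":0,"dz":0,"roll":0},{"dx":0,"dy":0,"dz":0,"roll":0},{"dx":0,"dy":0,"dz":0,"roll":0}]' -0.44
python3 -m crank '[{"dx":0,"dy":0,"dz":0,"roll":0},{"dx":0,"dy":0,"dz":0,"roll":0},{"dx":0,"dy":0,"dz":0,"roll":0},{"dx":0,"dy":0,"dz":0,"roll":0},{"dx":0,"dy":0,"dz":0,"roll":0}]' -0.36
python3 -m crank '[{"dx":0,"dy":0,"dz":0,"roll":0},{"dx":0,"dy":0,"dz":0,"roll":0},{"dx":0,"dy":0,"dz":0,"roll":0},{"dx":0,"dy":0,"dz":0,"roll":0},{"dx":0,"dy":0,"dz":0,"roll":0}]' -0.1
```

```text
time_s: 11.75
ee_pos: [0.5138, -0.2118, 0.0052]
ee_rot: [0.0, 0.978, 0.208, 0.0]
wrist_force: [-1.6, 1.1, 7.3]
grip_width: 0.0219
gripper_force: 43.6
time_s: 12.17
ee_pos: [0.514, -0.212, 0.005]
ee_rot: [0.0, 0.978, 0.208, 0.0]
wrist_force: [-1.3, 0.8, 6.3]
grip_width: 0.0239
gripper_force: 9.2
time_s: 12.58
ee_pos: [0.5142, -0.2122, 0.0048]
ee_rot: [0.001, 0.978, 0.208, 0.0]
wrist_force: [-1.1, -0.9, 6.0]
grip_width: 0.0273
gripper_force: 2.7
time_s: 13.0
ee_pos: [0.5135, -0.2115, 0.0039]
ee_rot: [-0.0, 0.978, 0.208, -0.0]
wrist_force: [-0.2, 0.6, 0.5]
grip_width: 0.0381
gripper_force: 0.0
```

```bash
python3 -m crank '[{"dx":0,"dy":0,"dz":-0.003,"roll":0},{"dx":0,"dy":0,"dz":-0.005,"roll":0},{"dx":0,"dy":0,"dz":-0.01,"roll":0},{"dx":0,"dy":0,"dz":-0.02,"roll":0},{"dx":0,"dy":0,"dz":-0.03,"roll":0}]'
python3 -m crank '[{"dx":0,"dy":0,"dz":-0.035,"roll":0},{"dx":0,"dy":0,"dz":-0.035,"roll":0},{"dx":0,"dy":0,"dz":-0.035,"roll":0},{"dx":0,"dy":0,"dz":-0.03,"roll":0},{"dx":0,"dy":0,"dz":-0.01,"roll":0}]' -1
python3 - <<'E'
from h import *
p,d=snapshot("scene")
cv2.imwrite("pics/c7.png",cv2.resize(p[150:260,150:270],(600,550),interpolation=2))
E
```

```text
time_s: 13.42
ee_pos: [0.5117, -0.2106, 0.0714]
ee_rot: [-0.002, 0.978, 0.208, -0.002]
wrist_force: [0.7, -0.6, 0.4]
grip_width: 0.0384
gripper_force: 0.0
time_s: 13.83
ee_pos: [0.5166, -0.2133, 0.2243]
ee_rot: [0.003, 0.978, 0.208, 0.004]
wrist_force: [0.2, -0.2, 0.0]
grip_width: -0.0001
gripper_force: 0.0
```

View pics/c7.png

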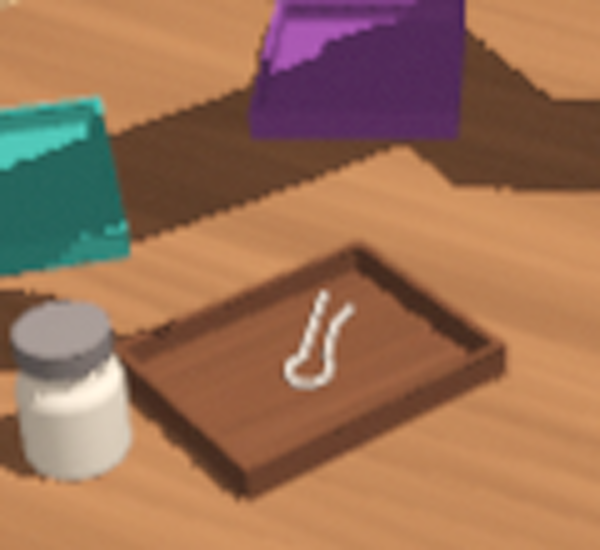

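The clip lies flat in the brown tray, loop at (305,370), and the jar and tray are undisturbed. Next comes the move to the pin with the fingers shut.

```bash
python3 -m crank '[{"dx":0,"dy":0,"dz":0,"roll":-7},{"dx":0,"dy":0,"dz":0,"roll":-7},{"dx":0,"dy":0,"dz":0,"roll":-7},{"dx":0,"dy":0,"dz":0,"roll":-7},{"dx":0,"dy":0,"dz":0,"roll":-7}]' -1 60
python3 -m crank '[{"dx":0.012,"dy":-0.011,"dz":0,"roll":0},{"dx":0.02,"dy":-0.018,"dz":0,"roll":0},{"dx":0.025,"dy":-0.022,"dz":0,"roll":0},{"dx":0.025,"dy":-0.022,"dz":0,"roll":0},{"dx":0.025,"dy":-0.022,"dz":0,"roll":0}]'
python3 -m crank '[{"dx":0.025,"dy":-0.022,"dz":0,"roll":0},{"dx":0.025,"dy":-0.022,"dz":0,"roll":0},{"dx":0.025,"dy":-0.022,"dz":0,"roll":0},{"dx":0.025,"dy":-0.022,"dz":0,"roll":0},{"dx":0.025,"dy":-0.022,"dz":0,"roll":0}]'
python3 -m crank '[{"dx":0.025,"dy":-0.022,"dz":0,"roll":0},{"dx":0.025,"dy":-0.022,"dz":0,"roll":0},{"dx":0.025,"dy":-0.022,"dz":0,"roll":0},{"dx":0.015,"dy":-0.013,"dz":0,"roll":0},{"dx":0.0105,"dy":-0.008,"dz":0,"roll":0}]'
python3 -m crank '[{"dx":0,"dy":0,"dz":0,"roll":0},{"dx":0,"dy":0,"dz":0,"roll":0},{"dx":0,"dy":0,"dz":0,"roll":0},{"dx":0,"dy":0,"dz":0,"roll":0},{"dx":0,"dy":0,"dz":0,"roll":0}]'
```

```text
time_s: 14.3
ee_pos: [0.5127, -0.2112, 0.2157]
ee_rot: [-0.001, 0.869, 0.495, -0.001]
wrist_force: [-0.3, -0.4, -0.2]
grip_width: 0.0003
gripper_force: 0.0
time_s: 14.72
ee_pos: [0.4855, -0.069, 0.2161]
ee_rot: [-0.001, 0.871, 0.491, -0.001]
wrist_force: [1.2, 0.0, 0.4]
grip_width: -0.0001
gripper_force: 0.0
time_s: 15.13
ee_pos: [0.4551, 0.0946, 0.2163]
ee_rot: [-0.001, 0.871, 0.492, -0.001]
wrist_force: [0.1, -0.3, -0.2]
grip_width: -0.0001
gripper_force: 0.0
time_s: 15.55
ee_pos: [0.4317, 0.2258, 0.2162]
ee_rot: [-0.001, 0.87, 0.493, -0.001]
wrist_force: [0.1, 0.7, 0.1]
grip_width: 0.0
gripper_force: 0.0
time_s: 15.97
ee_pos: [0.4342, 0.2228, 0.2172]
ee_rot: [0.0, 0.871, 0.492, -0.0]
wrist_force: [0.4, 0.4, -0.5]
grip_width: 0.0002
gripper_force: 0.0
```

```bash
python3 -m crank '[{"dx":0,"dy":0,"dz":0.015,"roll":0},{"dx":0,"dy":0,"dz":0.02,"roll":0},{"dx":0,"dy":0,"dz":0.018,"roll":0},{"dx":0,"dy":0,"dz":0.01,"roll":0},{"dx":0,"dy":0,"dz":0,"roll":0}]'
python3 -m crank '[{"dx":0,"dy":0,"dz":0.002,"roll":0},{"dx":0,"dy":0,"dz":0.002,"roll":0},{"dx":0,"dy":0,"dz":0.002,"roll":0},{"dx":0,"dy":0,"dz":0.002,"roll":0},{"dx":0,"dy":0,"dz":0.001,"roll":0}]'
python3 -m crank '[{"dx":0,"dy":0,"dz":0,"roll":0},{"dx":0,"dy":0,"dz":0,"roll":0},{"dx":0,"dy":0,"dz":0,"roll":0},{"dx":0,"dy":0,"dz":0,"roll":0},{"dx":0,"dy":0,"dz":0,"roll":0}]'
```

```text
time_s: 16.38
ee_pos: [0.4324, 0.2222, 0.1519]
ee_rot: [-0.0, 0.87, 0.492, -0.003]
wrist_force: [-0.1, -0.8, -0.0]
grip_width: 0.0003
gripper_force: 0.0
time_s: 16.8
ee_pos: [0.4347, 0.2237, 0.1457]
ee_rot: [0.0, 0.87, 0.493, 0.001]
wrist_force: [-0.0, 0.0, 0.2]
grip_width: 0.0002
gripper_force: 0.0
time_s: 17.22
ee_pos: [0.4344, 0.2236, 0.1454]
ee_rot: [0.0, 0.87, 0.493, 0.0]
wrist_force: [-0.1, -0.2, 0.1]
grip_width: -0.0002
gripper_force: 0.0
```

Just above the pin top (0.145). Next I press about 7 mm.

```bash
python3 -m crank '[{"dx":0,"dy":0,"dz":0.0015,"roll":0},{"dx":0,"dy":0,"dz":0.0015,"roll":0},{"dx":0,"dy":0,"dz":0.0015,"roll":0},{"dx":0,"dy":0,"dz":0.0015,"roll":0},{"dx":0,"dy":0,"dz":0.0015,"roll":0}]'
python3 -m crank '[{"dx":0,"dy":0,"dz":0,"roll":0},{"dx":0,"dy":0,"dz":0,"roll":0},{"dx":0,"dy":0,"dz":0,"roll":0},{"dx":0,"dy":0,"dz":0,"roll":0},{"dx":0,"dy":0,"dz":0,"roll":0}]'
python3 -m crank '[{"dx":0,"dy":0,"dz":0,"roll":0},{"dx":0,"dy":0,"dz":0,"roll":0},{"dx":0,"dy":0,"dz":0,"roll":0},{"dx":0,"dy":0,"dz":0,"roll":0},{"dx":0,"dy":0,"dz":0,"roll":0}]'
python3 - <<'E'
from h import *
p,d=snapshot("top");X=cloud("top",d)[140:195,115:200];print((X[...,2]>.12).mean(),np.percentile(X[...,2],[10,50,90]))
p,d=snapshot("scene");cv2.imwrite("pics/c8.png",p)
E
```

```text
time_s: 17.63
ee_pos: [0.4346, 0.2237, 0.138]
ee_rot: [0.0, 0.87, 0.493, 0.0]
wrist_force: [-0.9, -0.3, 4.7]
grip_width: -0.0001
gripper_force: 2.4
time_s: 18.05
ee_pos: [0.4345, 0.2236, 0.138]
ee_rot: [0.0, 0.87, 0.493, 0.0]
wrist_force: [-0.5, 0.2, 4.7]
grip_width: 0.0001
gripper_force: 2.4
time_s: 18.47
ee_pos: [0.4345, 0.2236, 0.1379]
ee_rot: [0.0, 0.87, 0.493, 0.0]
wrist_force: [0.6, 0.4, 5.0]
grip_width: -0.0
gripper_force: 2.4
0.09283422459893048 [0.00093076 0.03413524 0.09260214]
```

The pin is down about 7 mm at 4.8 N, and the depth now shows the chest's inside, so the lid has opened. I'll lift clear and check.

```bash
python3 -m crank '[{"dx":0,"dy":0,"dz":-0.005,"roll":0},{"dx":0,"dy":0,"dz":-0.015,"roll":0},{"dx":0,"dy":0,"dz":-0.02,"roll":0},{"dx":0,"dy":0,"dz":-0.02,"roll":0},{"dx":0,"dy":0,"dz":-0.01,"roll":0}]'
python3 -m crank '[{"dx":0,"dy":0,"dz":0,"roll":0},{"dx":0,"dy":0,"dz":0,"roll":0},{"dx":0,"dy":0,"dz":0,"roll":0},{"dx":0,"dy":0,"dz":0,"roll":0},{"dx":0,"dy":0,"dz":0,"roll":0}]'
python3 - <<'E'
from h import *
p,d=snapshot("scene");q,_=snapshot("top")
cv2.imwrite("pics/c9.png",np.hstack([cv2.resize(p[100:380],(440,241)),cv2.resize(q[70:310,80:400],(360,270))[:241]]))
E
```

```text
time_s: 18.98
ee_pos: [0.4345, 0.2236, 0.2093]
ee_rot: [0.0, 0.87, 0.493, 0.0]
wrist_force: [1.0, 0.8, -0.3]
grip_width: -0.0004
gripper_force: 0.0
time_s: 19.4
ee_pos: [0.4333, 0.2232, 0.2064]
ee_rot: [-0.0, 0.87, 0.493, -0.001]
wrist_force: [-0.3, 0.4, 0.3]
grip_width: -0.0
gripper_force: 0.0
```

View pics/c9.png

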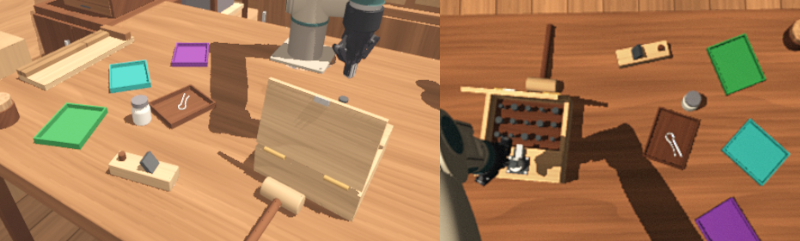

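The lid stands fully open at left view (320,140), the clip lies in the tray at (183,102), the jar, plane and mallet have not moved, and the gripper is clear. Handing in.

```bash
python3 -c "
from station import *
print(job_done())"
```

```text
the job is handed in; nothing more can be done
None
```

I pulled the clip out of the latch pin and set it down flat in the brown tray, then pressed the pin; the lid sprang fully open untouched, the jar, plane and mallet stayed put, and I handed the job in at about 19.5 s.

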